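Pierce the pouring hole in the sugar tin

ROBOT

A 7-joint arm with a two-finger parallel gripper is mounted at the origin on the work surface. World frame = base frame: x ahead of the robot, y to its left, z up, the work surface at z = 0. Lengths are in m, angles in rad, forces in N, time in s.
With the tool pointing down it reaches from about 0.4 to 0.85 m from the base axis. Payload 10.4 kg.
Tool frame: the origin (TCP) lies midway between the tips of the shut fingers; the grasp point (between the pads) lies 19 mm behind it; z points along the fingers, y is the direction in which the jaws open and shut (so a half turn about z gives the same grasp; the last joint's range is limited). The gripper opens to 85 mm and grips with 20 to 120 N. Pads are 22 mm wide; open, the fingers measure 114 mm over their backs; the gripper's body (76 mm by 85 mm) begins 54 mm behind the grasp point. The pads swing forward as they close: fully open they stand 13 mm farther back than shut.
Start: joints at [-1.206, 0.332, -0.065, 1.46, 0.022, 1.35, -0.088], TCP at [0.236, 0.579, 0.231] pointing down, gripper open.
Joint ranges: [-2.6, 2.6], [-0.5, 2.12], [-1.47, 1.34], [0.16, 2.42], [-1.27, 4.41], [0.06, 2.06], [-2.6, 2.6]. Speed limits (rad/s): [2.22, 2.22, 2.79, 2.79, 3.14, 3.14, 3.14].

INTERFACE

Orientations are given as a unit quaternion [x, y, z, w].
In Python, from workcell import manip, camera, camera_info, workorder, nets gives the robot as it stands.
- The arm moves only by the tool apply_moves, never from a script. Its argument "commands" is a list of rows, each a list of 5 numbers: the shift along the tool's x, y, z in m, then the turn about the tool's z in degrees, then the gripper command: -1 is fully open, 1 is shut, values between are in proportion. A call has 1 to 5 rows; each row shifts and turns the pose as measured when the row begins, along the tool's axes as they then stand; what a row does not reach is not made up. A row lasts 1/12 s, in which the tool goes at most 41.7 mm and 7.16 degrees, less where a joint would pass 70% of its speed; a pose out of reach is approached as far as the arm can. A call is refused whole if a number of a shift passes 0.0417 or a number of a turn 7.16, either way. A call with a gripper value outside its range is refused whole. The fingers move at their own pace and stop on an object; "squeeze" is the grip in N (left out, the last holds). Time passes only in rows, so rows that do not move let the fingers close. It gives the time, the measured TCP pose, the force and the opening at its end, in the units of the state.
- manip.get_obs(): the state, without advancing time (a new reading comes with each control period).
- camera(name): name is "side" or "top"; returns (picture, depth): 400x640x3 uint8, red, green, blue; 400x640 float32, m along the optical axis (not along the pixel's ray), 0 where there is no reading.
- camera_info(name): a dict with "camera_matrix" (3x3 intrinsics, pixels), "xyz" and "rotation" of the camera in the world. Camera axes: x right, y down, z forward; pixel columns grow to the right and rows downward; lengths in m; the calibration is good to about 2 mm. A picture is of the moment at which its call begins. camera_info takes no time and is no camera call.
- workorder.hand_in(): hands the job in, once; it reports no verdict.
Trained networks look in the newest picture that a camera, given by its name, has taken for a name from the list of things; names that differ only in an ending like _2 or _b are one class to them, and where a whole thing is asked for, a point or a joint stands for the part that bears it (a point fixed in the world has none). Each returns a list of dicts, best first, with "conf" (0 to 1); they miss things now and then, are a little off and sometimes report something else, mostly with a low value. They report only what shows in the picture. A call takes as long as a camera call. They do not tell look-alikes from the thing itself.
- nets.look_for(camera, thing): "rect" ([left, top, width, height] in pixels, round what is visible of it).
- nets.place_of(camera, thing): "xy" ([column, row] in pixels: a listed point, or the origin of a listed thing).
The state is a dict: "clock": time; "joint_pos": joint angles; "joint_velocities": joint speeds; "tau": joint torques, N m; "position": TCP position; "ee_rot": TCP orientation; "ft_force": force on the tool from outside, world axes, zero at the start; "torque": the same for the moment, N m; "grip_width": opening from 0.0 (shut) to 1.0 (fully open).
Only numpy, scipy, OpenCV 4.12 (cv2) and the standard library are available. Lean on these libraries where they do the work, as an engineer would, in place of code of your own. Each camera call takes 0.05 s, during which the arm holds its last target. There are 200 camera calls.

TASK

Slide the flat steel sugar tin along the counter, without lifting it, until the ring marked on its lid lies centred under the point of the piercer that hangs from the cabinet's open flap, and let go of it. Then press the piercer's knob down until the point touches the lid inside the ring, let the knob spring back up, and leave the tin there. Do not press the point down anywhere else, and leave the tumblers, the saucer and the pan where they stand.

Things in the scene. Friction and masses are not known exactly. Their poses are not given: they have to be found in the camera images.
- tin: loose closed flat steel sugar tin, about 0.4 kg, 150 mm (its x) by 90 mm (its y), lid rim 153 by 93 mm, lid top flat at 30 mm; origin: centre of its underside; z up. On the lid stand a handle (towards its -x end) and, towards its +x end, a marked ring
- handle (a point): grasp point of the tin's handle: an upright dark wooden fin on the lid, 60 mm long (tin x), 14 mm thick (tin y), rising from the lid at 30 mm to 63 mm above the counter. This point is at (-30, 0, 52) mm in the tin's frame, in the middle of the fin's length and thickness; axes as the tin's. The fin is firm on the tin
- mark (a point): centre of the ring marked on the tin's lid: a thin dark ring, 16 mm inside and 20 mm outside diameter, with a dot in the middle; at (45, 0, 30) mm in the tin's frame; axes as the tin's
- cabinet: fixed small wooden cabinet with a level open flap; origin on the counter exactly below the piercer's point, z up. In this frame, mm: its box fills x -115..130, y -360..-190, z 0..350; a fixed steel guide tube (13 mm radius, 19 mm collar at its top) runs on the axis x = y = 0 from z 100 up to the flap. Under the flap it is open on the x-, x+ and y+ sides
- flap_edge (a point): point on the flap's lower robot-side edge, at (-115, 0, 255) mm in the cabinet's frame. The flap, a wooden frame with thin bars, covers x -115..130, y -190..130, z 255..273; thin stays above its x = -105 and 120 edges rise from (y 20, z 275) to (y -195, z 340). With the ring under the point the handle lies under the flap: no upright gripper fits; lean it back some 35 degrees, out past this edge
- piercer_tip (a point): point of the piercer (3 mm radius, tapering to a 6 mm radius spindle above it), on the vertical axis x = y = 0 of the cabinet's frame, 42 mm above the counter when up, so 12 mm above the tin's lid
- piercer_knob (a point): middle of the top face of the piercer's round black knob, 44 mm diameter, 18 mm high, straight above the point and 318 mm above the counter when up; press straight down
- piercer (a joint): how far the piercer is pressed down, m: 0 up, 0.012 when the point touches the tin's lid, 0.016 at its stop with nothing under it. A spring returns it; it takes about 2 N to start and 7 N at 12 mm
- tumbler_a: bystander: loose glass tumbler, 72 mm diameter, 110 mm high; origin: centre of its underside
- tumbler_b: bystander: loose glass tumbler like the other; origin: centre of its underside
- saucer: bystander: loose yellow melamine saucer, 140 mm diameter, 20 mm high; origin: centre of its underside
- pan: bystander: loose steel pan, 170 mm diameter, 45 mm high, with a long black handle reaching 250 mm out from its centre along its y, up to 58 mm high; origin: centre of its underside
Not all that is in view belongs to the job. What is shaped like the tin but orange or pink is not meant.

How it is judged:
By the outcome, as a careful person would: the job done as asked, in the order asked, and still so for the second after the job is handed in, with the robot touching nothing.
It also fails if it takes over 59 s, if anything falls off the work surface, if the arm or the gripper's body presses on something with over 40 N, if the wrist force passes 120 N, or if a joint passes its speed limit or range.

## Working session

There is one attempt and no reset: what is moved stays moved. The work goes in short steps, Python scripts to look and compute and a tool call to move; the robot and the scene stay as the last step left them, time stands still between calls to the robot, and variables do not carry over. Pictures are saved under pics/ and viewed, about 8 in all and at most 12, crops included, and the job is handed in when it is done.

Besides the shell and the picture viewer there is one more tool, called after "Call:" in YAML: its name, and indented under it one key for each argument. apply_moves: Moves the arm, as the interface text tells. Its arguments: {"type":"object","properties":{"commands":{"type":"array","items":{"type":"array","items":{"type":"number"}}},"squeeze":{"type":"number"}},"required":["commands"]}

```bash
ls; mkdir -p pics; cat > h.py <<'E'
import numpy as np, cv2
from workcell import manip, camera, camera_info, workorder, nets
def info(n):
    c=camera_info(n); R=np.array(c["rotation"],float)
    if R.size==4:
        from scipy.spatial.transform import Rotation; R=Rotation.from_quat(R).as_matrix()
    return np.array(c["camera_matrix"]),np.array(c["xyz"]),R.reshape(3,3)
def ray(n,p):
    K,t,R=info(n); d=R@np.linalg.solve(K,[p[0],p[1],1.]); return t,d
def atz(n,p,z):
    t,d=ray(n,p); return t+d*(z-t[2])/d[2]
def atd(n,p,dep):
    t,d=ray(n,p); return t+d*dep
def proj(n,X):
    K,t,R=info(n); q=K@(R.T@(np.array(X)-t)); return q[:2]/q[2]
def tri(p1,p2):
    a,d=ray("side",p1); b,e=ray("top",p2)
    s=np.linalg.lstsq(np.c_[d,-e],b-a,rcond=None)[0]
    P,Q=a+s[0]*d,b+s[1]*e
    return (P+Q)/2,np.linalg.norm(P-Q)
E
python3 - <<'E'
from h import *
np.set_printoptions(precision=3,suppress=True)
o=manip.get_obs(); print(o["clock"],o["position"],o["ee_rot"],o["grip_width"],o["ft_force"])
for n in ("side","top"):
    im,d=camera(n); cv2.imwrite(f"pics/{n}0.png",im[:,:,::-1]); np.save(f"{n}0.npy",d)
    print(n,info(n))
    for th in ("tin","handle","mark","flap_edge","piercer_tip","piercer_knob","cabinet","tumbler_a","saucer","pan"):
        print(th,[(np.round(r["xy"]).tolist(),round(r["conf"],2)) for r in nets.place_of(n,th)][:4])
E
```

```text
pics
0.0 [0.236 0.578 0.231] [ 0.193  0.981 -0.001 -0.   ] 1.003660826504102 [-0.014 -0.11  -0.222]
side (array([[385.824,   0.   , 312.734],
       [  0.   , 385.824, 201.686],
       [  0.   ,   0.   ,   1.   ]]), array([ 0.233, -0.661,  0.944]), array([[ 0.965, -0.19 ,  0.181],
       [-0.262, -0.646,  0.717],
       [-0.02 , -0.74 , -0.673]]))
tin [([232.0, 203.0], 0.91), ([365.0, 218.0], 0.85), ([312.0, 246.0], 0.73), ([296.0, 198.0], 0.39)]
handle [([360.0, 208.0], 0.93), ([323.0, 230.0], 0.84)]
mark [([302.0, 236.0], 0.82), ([374.0, 208.0], 0.71)]
flap_edge [([414.0, 268.0], 0.97)]
piercer_tip []
piercer_knob [([413.0, 269.0], 0.74), ([465.0, 236.0], 0.58)]
cabinet [([436.0, 314.0], 0.64)]
tumbler_a [([324.0, 172.0], 0.88), ([352.0, 183.0], 0.55), ([361.0, 208.0], 0.45)]
saucer [([345.0, 315.0], 0.67)]
pan []
top (array([[504.9  ,   0.   , 321.572],
       [  0.   , 504.9  , 198.657],
       [  0.   ,   0.   ,   1.   ]]), array([0.37 , 0.164, 1.429]), array([[ 0.02 , -0.998,  0.065],
       [-1.   , -0.021, -0.018],
       [ 0.019, -0.065, -0.998]]))
tin [([317.0, 206.0], 0.94), ([292.0, 134.0], 0.85), ([220.0, 289.0], 0.56)]
handle [([297.0, 142.0], 0.98), ([322.0, 196.0], 0.93), ([217.0, 302.0], 0.67)]
mark [([215.0, 268.0], 0.91), ([313.0, 222.0], 0.9), ([294.0, 117.0], 0.6)]
flap_edge [([471.0, 149.0], 0.93)]
piercer_tip []
piercer_knob [([479.0, 90.0], 0.89)]
cabinet [([439.0, 122.0], 0.78), ([470.0, 147.0], 0.53)]
tumbler_a [([193.0, 158.0], 0.95), ([230.0, 124.0], 0.91)]
saucer [([412.0, 209.0], 0.73)]
pan [([232.0, 208.0], 0.81)]
```

View pics/side0.png

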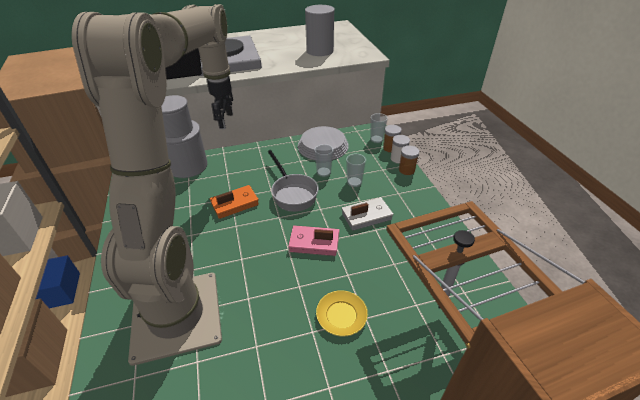

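View pics/top0.png

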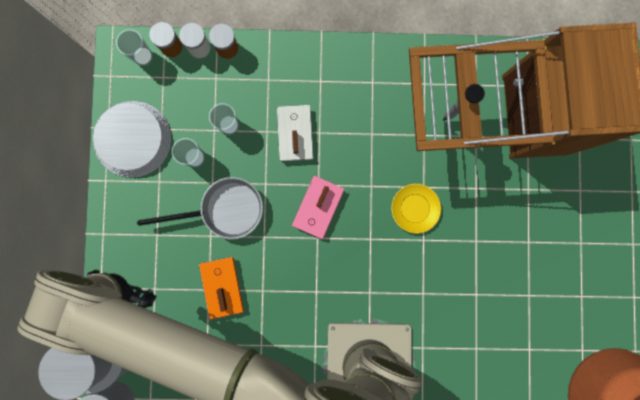

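Side and top views show three tins: white/steel (top 295,135; side 367,212), pink (top 318,207; side 314,240) and orange (top 221,288; side 234,201). The white one fits "steel", since pink and orange are ruled out. Its ring is on the far side, at top (294,116), and the cabinet and flap are at right, with the knob at top (475,93). An enlarged crop should confirm this.

```bash
python3 - <<'E'
from h import *
np.set_printoptions(precision=3,suppress=True)
im=cv2.imread("pics/top0.png"); im2=cv2.imread("pics/side0.png")
a=cv2.resize(im[85:175,260:330],None,fx=6,fy=6,interpolation=2)[:540]
b=cv2.resize(im2[190:235,335:400],None,fx=5,fy=5,interpolation=2)
c=np.zeros((540,800,3),np.uint8); c[:a.shape[0],:a.shape[1]]=a; c[:b.shape[0],440:440+b.shape[1]]=b
e=cv2.resize(im[20:170,400:580],None,fx=2,fy=2); c[235:535,430:790]=e
cv2.imwrite("pics/crop1.png",c)
D=np.load("top0.npy");S=np.load("side0.npy")
for n,p in (("handle",((360,208),(296,142))),("mark",((379,207),(294,117))),("knob",((464,238),(475,92))),("flap",((414,268),(471,149)))):
    print(n,tri(*p), atd("top",p[1],D[p[1][1],p[1][0]]), atd("side",p[0],S[p[0][1],p[0][0]]))
# depth cloud masks in top
v,u=np.mgrid[0:400,0:640]; K,t,R=info("top")
P=(np.stack([(u-K[0,2])/K[0,0],(v-K[1,2])/K[1,1],np.ones_like(u)],-1)*D[...,None])@R.T+t
np.save("P.npy",P)
for nm,(l,tp,r,bt),zl,zh in (("tinlid",(270,95,322,172),.022,.042),("fin",(270,95,322,172),.05,.075),("knob",(455,75,500,110),.30,.34),("saucer",(380,175,450,240),.008,.05),("pan",(130,170,270,245),.01,.08),("pink",(285,170,350,245),.02,.04),("tumA",(205,95,245,140),.05,.13),("tumB",(165,135,210,170),.05,.13)):
    q=P[tp:bt,l:r].reshape(-1,3); q=q[(q[:,2]>zl)&(q[:,2]<zh)]
    if len(q)<5: print(nm,len(q)); continue
    rect=cv2.minAreaRect((q[:,:2]*1000).astype(np.float32))
    print(nm,len(q),np.median(q[:,2]),q.min(0),q.max(0),rect)
q=P[40:160,400:560].reshape(-1,3); q=q[(q[:,2]>.262)&(q[:,2]<.282)]; print("flap",len(q),np.median(q[:,2]),cv2.boxPoints(cv2.minAreaRect((q[:,:2]*1000).astype(np.float32))))
E
```

```text
handle (array([0.615, 0.212, 0.055]), np.float64(0.001957992567520882)) [0.613 0.212 0.062] [0.617 0.214 0.053]
mark (array([0.689, 0.221, 0.032]), np.float64(0.0013717680034317744)) [0.688 0.221 0.034] [0.691 0.223 0.03 ]
knob (array([ 0.689, -0.196,  0.315]), np.float64(0.004028046268478954)) [ 0.69  -0.196  0.318] [ 0.684 -0.199  0.319]
flap (array([ 0.572, -0.205,  0.262]), np.float64(0.00261931148946691)) [ 0.615 -0.287  0.003] [ 0.572 -0.207  0.264]
tinlid 1674 0.03064033204276695 [0.566 0.168 0.022] [0.725 0.269 0.041] ((646.3148193359375, 218.99600219726562), (154.7196502685547, 92.98502349853516), 4.390292167663574)
fin 118 0.06324530767025804 [0.586 0.209 0.051] [0.646 0.224 0.069] ((615.8477783203125, 216.64242553710938), (60.01211166381836, 13.759838104248047), 2.6635735034942627)
knob 309 0.3187005024816658 [ 0.666 -0.217  0.307] [ 0.709 -0.174  0.325] ((688.7477416992188, -195.18736267089844), (42.97465133666992, 43.145057678222656), 38.39809799194336)
saucer 1332 0.01432888737025495 [ 0.354 -0.223  0.008] [ 0.535 -0.035  0.031] ((442.8642578125, -129.9872283935547), (1
[... 154 characters left out ...]
1628723144531), (202.0206298828125, 387.3809814453125), 1.3407562971115112)
pink 1722 0.030587032167267658 [0.352 0.08  0.021] [0.524 0.219 0.04 ] ((439.65606689453125, 149.4493408203125), (93.06696319580078, 153.64691162109375), 67.53108978271484)
tumA 414 0.09415941531545136 [0.633 0.372 0.05 ] [0.704 0.442 0.118] ((668.7614135742188, 407.10467529296875), (70.9148941040039, 69.72801208496094), 5.297593593597412)
tumB 425 0.09371475422000275 [0.539 0.466 0.05 ] [0.609 0.536 0.117] ((573.5379638671875, 500.4450988769531), (70.51054382324219, 69.69290161132812), 28.22185516357422)
flap 7161 0.2727357905355776 [[ 562.857  -73.283]
 [ 590.365 -433.067]
 [ 837.578 -414.165]
 [ 810.069  -54.382]]
```

View pics/crop1.png

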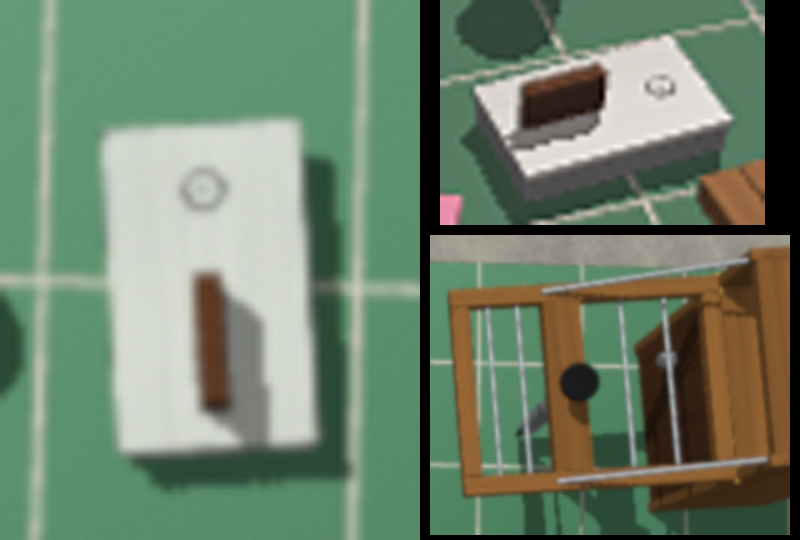

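The crop confirms it: white steel tin, dark fin and ring. The tin yaw of about 4.4° matches the cabinet's. Next I'll turn the jaws to the fin and rise, then see whether the arm leans when it goes beyond its upright reach.

Call:
apply_moves:
  commands:
    - [0,0,-0.04,-6.7,-1]
    - [0,0,-0.04,-6.7,-1]
    - [0,0,-0.04,-6.7,-1]
    - [0,0,-0.04,-6.6,-1]
    - [-0.0145,-0.037,-0.01,0,-1]

```text
clock: 1.52
position: [0.2486, 0.5454, 0.4014]
ee_rot: [-0.055, 0.998, -0.005, -0.004]
ft_force: [0.5, 1.2, 1.0]
grip_width: 1.001
```

Call:
apply_moves:
  commands:
    - [-0.0145,-0.037,-0.01,0,-1]
    - [-0.0145,-0.037,-0.01,0,-1]
    - [-0.0145,-0.037,-0.01,0,-1]
    - [-0.0145,-0.037,-0.01,0,-1]
    - [-0.0145,-0.037,-0.01,0,-1]

```text
clock: 1.93
position: [0.3421, 0.3671, 0.4566]
ee_rot: [-0.059, 0.998, -0.002, -0.003]
ft_force: [1.3, 0.2, 1.1]
grip_width: 1.0
```

Call:
apply_moves:
  commands:
    - [-0.0145,-0.037,0,0,-1]
    - [-0.0145,-0.037,0,0,-1]
    - [-0.0145,-0.037,0,0,-1]
    - [-0.0145,-0.037,0,0,-1]
    - [-0.0145,-0.037,0,0,-1]

```text
clock: 2.35
position: [0.4384, 0.1824, 0.461]
ee_rot: [-0.059, 0.998, 0.001, 0.0]
ft_force: [1.1, 0.9, 0.3]
grip_width: 0.997
```

```bash
cat > st.py <<'E'
from h import *
from scipy.spatial.transform import Rotation as Ro
np.set_printoptions(precision=3,suppress=True)
o=manip.get_obs(); R=Ro.from_quat(o["ee_rot"]).as_matrix(); j=np.array(o["joint_pos"])
print("t",round(o["clock"],2),"p",np.array(o["position"]),"q",np.array(o["joint_pos"]),"F",np.array(o["ft_force"]),"w",round(float(o["grip_width"]),3))
print("tx",R[:,0],"ty",R[:,1],"tz",R[:,2],"lean",np.degrees(np.arctan2(R[0,2],-R[2,2])))
E
python3 st.py
```

```text
t 2.35 p [0.438 0.182 0.461] q [-0.71  -0.029  0.214  1.399  0.005  1.77   1.195] F [1.097 0.863 0.286] w 0.997
tx [-0.993 -0.118 -0.001] ty [-0.118  0.993  0.002] tz [ 0.     0.002 -1.   ] lean 0.01824724448539153
```

Call:
apply_moves:
  commands:
    - [-0.005,-0.035,-0.02,2.4,-1]
    - [-0.005,-0.035,-0.02,0,-1]
    - [-0.005,-0.035,-0.02,0,-1]
    - [-0.005,-0.035,-0.02,0,-1]
    - [0,0,-0.03,0,-1]

```text
clock: 2.77
position: [0.4701, 0.0312, 0.5691]
ee_rot: [-0.031, 1.0, -0.001, -0.002]
ft_force: [0.5, 0.1, 0.8]
grip_width: 1.0
```

```bash
python3 st.py
```

```text
t 2.77 p [0.47  0.031 0.569] q [-0.545  0.044  0.41   1.098 -0.018  2.008  1.489] F [0.506 0.134 0.849] w 1.0
tx [-0.998 -0.062  0.005] ty [-0.062  0.998 -0.002] tz [-0.005 -0.002 -1.   ] lean -0.27191550807097425
```

Call:
apply_moves:
  commands:
    - [0,0,-0.03,0,-1]
    - [0,0,-0.03,0,-1]
    - [0,0,-0.03,0,-1]
    - [0,0,-0.02,0,-1]
    - [0,0,-0.02,0,-1]

```text
clock: 3.18
position: [0.47, 0.0272, 0.6248]
ee_rot: [-0.027, 0.999, 0.001, 0.036]
ft_force: [0.2, -0.3, 0.7]
grip_width: 0.997
```

```bash
python3 st.py
```

```text
t 3.18 p [0.47  0.027 0.625] q [-1.13   0.055  1.072  0.985 -0.054  2.058  1.538] F [ 0.17  -0.276  0.737] w 0.997
tx [-0.996 -0.054 -0.072] ty [-0.054  0.999  0.   ] tz [ 0.071  0.004 -0.997] lean 4.096905479434197
```

The arm does lean (4°) with joint 6 at its stop. The shoulder is near singular here, so I'll continue farther out and up.

Call:
apply_moves:
  commands:
    - [-0.03,0,-0.02,0,-1]
    - [-0.03,0,-0.02,0,-1]
    - [-0.03,0,-0.02,0,-1]

```text
clock: 3.43
position: [0.5044, 0.0406, 0.6402]
ee_rot: [-0.035, 0.998, -0.001, 0.057]
ft_force: [-0.9, 2.1, 0.4]
grip_width: 1.002
```

```bash
python3 st.py
```

```text
t 3.43 p [0.504 0.041 0.64 ] q [-0.739  0.144  0.718  0.859 -0.104  2.058  1.555] F [-0.879  2.14   0.396] w 1.002
tx [-0.991 -0.07  -0.113] ty [-0.069  0.998 -0.007] tz [ 0.113  0.001 -0.994] lean 6.48556140162633
```

Call:
apply_moves:
  commands:
    - [-0.01,0,-0.03,0,-1]
    - [-0.01,0,-0.03,0,-1]
    - [-0.01,0,-0.03,0,-1]

```text
clock: 3.68
position: [0.5169, 0.0426, 0.6713]
ee_rot: [-0.035, 0.995, -0.0, 0.093]
ft_force: [-0.4, 0.6, 0.1]
grip_width: 1.0
```

```bash
python3 st.py
```

```text
t 3.68 p [0.517 0.043 0.671] q [-0.669  0.166  0.666  0.763 -0.118  2.058  1.556] F [-0.35   0.588  0.112] w 1.0
tx [-0.98  -0.071 -0.185] ty [-0.07   0.997 -0.007] tz [ 0.185  0.006 -0.983] lean 10.671202804728859
```

Call:
apply_moves:
  commands:
    - [-0.02,0,-0.036,0,-1]
    - [-0.02,0,-0.036,0,-1]
    - [-0.02,0,-0.036,0,-1]
    - [-0.02,0,-0.036,0,-1]
    - [-0.02,0,-0.036,0,-1]

```text
clock: 4.1
position: [0.5449, 0.0445, 0.7409]
ee_rot: [-0.036, 0.984, 0.004, 0.176]
ft_force: [-0.4, -0.2, 0.3]
grip_width: 1.003
```

```bash
python3 st.py
```

```text
t 4.1 p [0.545 0.044 0.741] q [-0.502  0.235  0.562  0.521 -0.174  2.058  1.559] F [-0.408 -0.166  0.339] w 1.003
tx [-0.935 -0.069 -0.347] ty [-0.072  0.997 -0.005] tz [ 0.346  0.02  -0.938] lean 20.26589879553861
```

Call:
apply_moves:
  commands:
    - [-0.02,0,-0.036,0,-1]
    - [-0.02,0,-0.036,0,-1]
    - [-0.02,0,-0.036,0,-1]
    - [-0.02,0,-0.036,0,-1]

```text
clock: 4.43
position: [0.5386, 0.0439, 0.7979]
ee_rot: [-0.035, 0.97, 0.006, 0.24]
ft_force: [-0.5, 0.6, 0.7]
grip_width: 0.999
```

```bash
python3 st.py
```

```text
t 4.43 p [0.539 0.044 0.798] q [-0.478  0.245  0.6    0.381 -0.228  2.058  1.559] F [-0.49   0.597  0.697] w 0.999
tx [-0.882 -0.066 -0.466] ty [-0.072  0.997 -0.004] tz [ 0.465  0.03  -0.885] lean 27.740198948123716
```

Call:
apply_moves:
  commands:
    - [-0.02,0,-0.036,0,-1]
    - [-0.02,0,-0.036,0,-1]
    - [-0.02,0,-0.036,0,-1]
    - [-0.02,0,-0.036,0,-1]

```text
clock: 4.77
position: [0.5105, 0.0418, 0.8543]
ee_rot: [-0.035, 0.953, 0.009, 0.3]
ft_force: [-0.5, 0.1, -0.6]
grip_width: 0.998
```

```bash
python3 st.py
```

```text
t 4.77 p [0.511 0.042 0.854] q [-0.507  0.22   0.692  0.283 -0.286  2.058  1.558] F [-0.464  0.147 -0.557] w 0.998
tx [-0.817 -0.062 -0.573] ty [-0.073  0.997 -0.004] tz [ 0.572  0.038 -0.819] lean 34.929581598438915
```

Call:
apply_moves:
  commands:
    - [0.0189,0.0089,0.0336,0,-1]
    - [0.0189,0.0089,0.0336,0,-1]
    - [0.0189,0.0089,0.0336,0,-1]
    - [0.0189,0.0089,0.0336,0,-1]
    - [0.0189,0.0089,0.0336,0,-1]

```text
clock: 5.18
position: [0.5124, 0.0602, 0.7668]
ee_rot: [-0.013, 0.951, 0.018, 0.308]
ft_force: [2.9, -2.7, -0.3]
grip_width: 0.998
```

Call:
apply_moves:
  commands:
    - [0.0189,0.0089,0.0336,0,-1]
    - [0.0189,0.0089,0.0336,0,-1]
    - [0.0189,0.0089,0.0336,0,-1]
    - [0.0189,0.0089,0.0336,0,-1]
    - [0.0189,0.0089,0.0336,0,-1]

```text
clock: 5.6
position: [0.53, 0.1143, 0.5719]
ee_rot: [-0.016, 0.949, 0.024, 0.313]
ft_force: [0.4, 0.4, 0.1]
grip_width: 1.005
```

```bash
python3 st.py
```

```text
t 5.6 p [0.53  0.114 0.572] q [-1.031 -0.367  0.392  1.546  0.452  1.368  1.02 ] F [0.401 0.422 0.093] w 1.005
tx [-0.803 -0.016 -0.596] ty [-0.046  0.998  0.036] tz [ 0.594  0.057 -0.802] lean 36.51401677299275
```

Call:
apply_moves:
  commands:
    - [0.0193,0.0074,0.0325,-1,-1]
    - [0.0193,0.0074,0.0325,-1,-1]
    - [0.0193,0.0074,0.0325,0,-1]
    - [0.0193,0.0074,0.0325,0,-1]
    - [0.0193,0.0074,0.0325,0,-1]

```text
clock: 6.02
position: [0.5449, 0.1576, 0.3768]
ee_rot: [-0.033, 0.948, 0.023, 0.314]
ft_force: [1.3, 0.9, 0.1]
grip_width: 0.999
```

```bash
python3 st.py
```

```text
t 6.02 p [0.545 0.158 0.377] q [-1.016 -0.35   0.393  1.947  0.512  0.986  0.864] F [1.308 0.855 0.058] w 0.999
tx [-0.8   -0.047 -0.598] ty [-0.077  0.997  0.024] tz [ 0.595  0.065 -0.801] lean 36.587007432072134
```

Call:
apply_moves:
  commands:
    - [0.0185,0.0067,0.0317,0,-1]
    - [0.0185,0.0067,0.0317,0,-1]
    - [0.0185,0.0067,0.0317,0,-1]
    - [0.0185,0.0067,0.0317,0,-1]

```text
clock: 6.35
position: [0.5581, 0.1898, 0.2261]
ee_rot: [-0.031, 0.948, 0.027, 0.315]
ft_force: [-0.0, 0.5, 0.1]
grip_width: 0.999
```

Call:
apply_moves:
  commands:
    - [0.0185,0.0067,0.0317,0,-1]
    - [0.0185,0.0067,0.0317,0,-1]
    - [0.0,0.0,0.0,0,-1]

```text
clock: 6.6
position: [0.562, 0.2058, 0.144]
ee_rot: [-0.032, 0.949, 0.026, 0.311]
ft_force: [-1.5, -1.5, -1.1]
grip_width: 1.002
```

```bash
python3 st.py
```

```text
t 6.6 p [0.562 0.206 0.144] q [-0.99  -0.013  0.411  2.208  0.667  0.449  0.525] F [-1.521 -1.535 -1.071] w 1.002
tx [-0.804 -0.044 -0.592] ty [-0.076  0.997  0.03 ] tz [ 0.589  0.069 -0.805] lean 36.19629770747859
```

Call:
apply_moves:
  commands:
    - [0.002,0.001,0.03,0,-1]
    - [0.002,0.001,0.03,0,-1]
    - [0.002,0.001,0.025,0,-1]
    - [0.002,0.001,0.015,0,-1]
    - [0,0,0,0,-1]

```text
clock: 7.02
position: [0.6206, 0.2183, 0.0658]
ee_rot: [-0.031, 0.948, 0.028, 0.316]
ft_force: [-1.5, -0.5, 0.1]
grip_width: 0.999
```

```bash
python3 st.py
```

```text
t 7.02 p [0.621 0.218 0.066] q [-0.952  0.276  0.458  2.134  0.676  0.208  0.465] F [-1.512 -0.466  0.107] w 0.999
tx [-0.799 -0.041 -0.6  ] ty [-0.076  0.996  0.034] tz [ 0.597  0.073 -0.799] lean 36.76157761757283
```

Call:
apply_moves:
  commands:
    - [0.005,0,0.012,0,-1]
    - [0.005,0,0.012,0,-1]
    - [0,0,0,0,-1]

```text
clock: 7.27
position: [0.6304, 0.2202, 0.0475]
ee_rot: [-0.03, 0.947, 0.029, 0.319]
ft_force: [-0.8, -0.5, -0.2]
grip_width: 1.003
```

```bash
python3 - <<'E'
import st
from h import *
for n in ("top","side"): im,d=camera(n); cv2.imwrite(f"pics/{n}1.png",im[:,:,::-1])
E
```

```text
t 7.27 p [0.63  0.22  0.047] q [-0.977  0.341  0.498  2.124  0.704  0.149  0.412] F [-0.779 -0.482 -0.234] w 1.003
tx [-0.794 -0.038 -0.606] ty [-0.075  0.997  0.036] tz [ 0.603  0.074 -0.795] lean 37.18335144749097
```

View pics/side1.png

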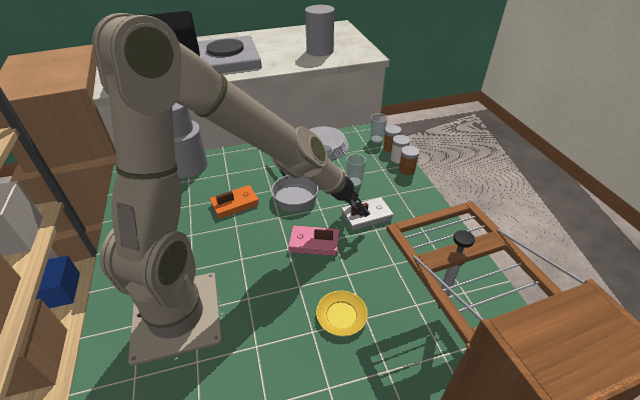

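The gripper stands open over the white tin's fin (side px 357,208). I'll go a few mm lower and close.

Call:
apply_moves:
  commands:
    - [0.006,-0.002,0.004,0,-1]
    - [0.001,0,0.001,0,-1]

```text
clock: 7.53
position: [0.6296, 0.2194, 0.0451]
ee_rot: [-0.029, 0.946, 0.031, 0.322]
ft_force: [-0.8, -0.0, -0.6]
grip_width: 1.004
```

```bash
python3 st.py
```

```text
t 7.53 p [0.63  0.219 0.045] q [-1.002  0.348  0.527  2.133  0.722  0.129  0.385] F [-0.785 -0.017 -0.554] w 1.004
tx [-0.791 -0.034 -0.61 ] ty [-0.074  0.996  0.04 ] tz [ 0.607  0.077 -0.791] lean 37.49542569687657
```

Call:
apply_moves:
  commands:
    - [0.009,-0.002,0.005,0,-1]
    - [0.003,0,0.002,0,-1]

```text
clock: 7.7
position: [0.6258, 0.2184, 0.0361]
ee_rot: [-0.028, 0.945, 0.033, 0.324]
ft_force: [-1.0, -0.3, -1.1]
grip_width: 0.999
```

```bash
python3 st.py
```

```text
t 7.7 p [0.626 0.218 0.036] q [-1.053  0.372  0.584  2.151  0.76   0.089  0.325] F [-0.961 -0.332 -1.092] w 0.999
tx [-0.789 -0.031 -0.614] ty [-0.074  0.996  0.044] tz [ 0.61   0.08  -0.788] lean 37.72894849479781
```

Call:
apply_moves:
  commands:
    - [-0.005,-0.001,-0.005,0,-1]
    - [0,0,0,0,-1]

```text
clock: 7.87
position: [0.6267, 0.2179, 0.0446]
ee_rot: [-0.028, 0.945, 0.033, 0.324]
ft_force: [0.8, 0.6, 0.7]
grip_width: 1.003
```

Call:
apply_moves:
  commands:
    - [0,0,0,0,0]
    - [0,0,0,0,0.5]
  squeeze: 25

```text
clock: 8.03
position: [0.6273, 0.2186, 0.0463]
ee_rot: [-0.028, 0.945, 0.034, 0.325]
ft_force: [-0.1, -0.6, 0.2]
grip_width: 0.746
```

```bash
python3 st.py
```

```text
t 8.03 p [0.627 0.219 0.046] q [-1.025  0.343  0.552  2.146  0.755  0.115  0.347] F [-0.066 -0.584  0.246] w 0.746
tx [-0.787 -0.031 -0.616] ty [-0.075  0.996  0.046] tz [ 0.612  0.082 -0.787] lean 37.87716498547756
```

Call:
apply_moves:
  commands:
    - [0.004,-0.001,0.004,0,0.5]
    - [0,0,0,0,0.5]
    - [0,0,0,0,0.8]
    - [0,0,0,0,1]
    - [0,0,0,0,1]

```text
clock: 8.45
position: [0.6268, 0.2181, 0.0404]
ee_rot: [-0.028, 0.945, 0.034, 0.325]
ft_force: [-5.4, -1.4, 8.2]
grip_width: 0.163
```

```bash
python3 st.py
```

```text
t 8.45 p [0.627 0.218 0.04 ] q [-1.043  0.36   0.573  2.15   0.773  0.095  0.32 ] F [-5.4   -1.432  8.169] w 0.163
tx [-0.787 -0.031 -0.616] ty [-0.075  0.996  0.046] tz [ 0.612  0.082 -0.786] lean 37.90755878551632
```

Call:
apply_moves:
  commands:
    - [0.001,-0.02,-0.0017,0,1]
    - [0.001,-0.02,-0.0017,0,1]
    - [0.001,-0.02,-0.0017,0,1]

```text
clock: 8.7
position: [0.6271, 0.1706, 0.0423]
ee_rot: [-0.036, 0.943, 0.039, 0.327]
ft_force: [1.3, 0.7, -4.0]
grip_width: 0.16
```

```bash
python3 st.py
```

```text
t 8.7 p [0.627 0.171 0.042] q [-0.801  0.297  0.413  2.191  1.127  0.065  0.096] F [ 1.25   0.717 -3.994] w 0.16
tx [-0.783 -0.041 -0.62 ] ty [-0.093  0.994  0.051] tz [ 0.615  0.098 -0.783] lean 38.13138803025671
```

Call:
apply_moves:
  commands:
    - [0.0012,-0.015,-0.0005,0.5,1]
    - [0.001,-0.015,-0.001,0.4,1]
    - [0.001,-0.015,-0.001,0.3,1]

```text
clock: 8.95
position: [0.6288, 0.1299, 0.0431]
ee_rot: [-0.029, 0.943, 0.047, 0.329]
ft_force: [0.3, 3.2, -0.2]
grip_width: 0.164
```

```bash
python3 st.py
```

```text
t 8.95 p [0.629 0.13  0.043] q [-0.459  0.262  0.142  2.206  1.502  0.065 -0.18 ] F [ 0.296  3.15  -0.245] w 0.164
tx [-0.781 -0.025 -0.624] ty [-0.086  0.994  0.069] tz [ 0.618  0.107 -0.779] lean 38.43543025817937
```

Call:
apply_moves:
  commands:
    - [0.001,-0.015,-0.0015,0.3,1]
    - [0.001,-0.015,-0.0015,0.3,1]
    - [0.001,-0.015,-0.0015,0.2,1]
    - [0.001,-0.015,-0.0015,0,1]
  squeeze: 20

```text
clock: 9.28
position: [0.6286, 0.0762, 0.0438]
ee_rot: [-0.026, 0.942, 0.053, 0.331]
ft_force: [0.2, 2.4, 0.9]
grip_width: 0.159
```

```bash
python3 st.py
```

```text
t 9.28 p [0.629 0.076 0.044] q [ 0.06   0.261 -0.271  2.21   1.659  0.065 -0.187] F [0.159 2.419 0.854] w 0.159
tx [-0.78  -0.015 -0.626] ty [-0.085  0.993  0.082] tz [ 0.621  0.117 -0.775] lean 38.67346336834117
```

```bash
cat > fk.py <<'E'
import numpy as np
from scipy.spatial.transform import Rotation as Ro
from scipy.optimize import least_squares
D=[([-1.206,.332,-.065,1.46,.022,1.35,-.088],[.236,.579,.231],None),
([-.71,-.029,.214,1.399,.005,1.77,1.195],[.438,.182,.461],[0,.002,-1]),
([-1.13,.055,1.072,.985,-.054,2.058,1.538],[.47,.027,.625],[.071,.004,-.997]),
([-.502,.235,.562,.521,-.174,2.058,1.559],[.545,.044,.741],[.346,.02,-.938]),
([-1.031,-.367,.392,1.546,.452,1.368,1.02],[.53,.114,.572],[.594,.057,-.802]),
([-.99,-.013,.411,2.208,.667,.449,.525],[.562,.206,.144],[.589,.069,-.805]),
([-1.043,.36,.573,2.15,.773,.095,.32],[.627,.218,.040],[.612,.082,-.786]),
([.06,.261,-.271,2.21,1.659,.065,-.187],[.629,.076,.044],[.621,.117,-.775])]
def fk(q,p,s):
    d1,L1,L2,L3,o1=p[:5]
    T=Ro.from_euler('z',-q[0]); X=np.array([0,0,d1]); pts=[X]
    T=T*Ro.from_euler('y',q[1]); X=X+T.apply([o1,0,L1]); pts.append(X); T=T*Ro.from_euler('z',s*q[2])
    T=T*Ro.from_euler('y',q[3])
    X=X+T.apply([p[5],0,L2]);pts.append(X); T=T*Ro.from_euler('z',s*q[4])*Ro.from_euler('y',q[5])
    X=X+T.apply([p[6],0,L3]); T=T*Ro.from_euler('z',s*q[6]);pts.append(X)
    return X,T,pts
def fit():
    best=None
    for s in (-1,1):
        def f(p):
            r=[]
            for q,x,t in D:
                X,T,_=fk(q,p,s); r+=list(X-x)
                if t is not None: r+=list(.2*(T.apply([0,0,1])-t))
            return r
        o=least_squares(f,[.34,.42,.4,.3,0,0,0])
        if best is None or o.cost<best[0]: best=(o.cost,o.x,s,np.abs(o.fun).max())
    return best
if __name__=="__main__":
    b=fit(); print(b)
    X,T,pts=fk(D[-1][0],b[1],b[2]); print(np.round(pts,3)); print(T.as_matrix())
    X,T,pts=fk(D[-2][0],b[1],b[2]); print(np.round(pts,3)); print(T.as_matrix())
E
python3 fk.py
```

```text
(np.float64(0.004210512173481818), array([ 0.30038502,  0.47944215,  0.51590368,  0.40178324, -0.03118993,
        0.02269676,  0.01563697]), -1, np.float64(0.049061410854368326))
[[ 0.     0.     0.3  ]
 [ 0.093 -0.006  0.772]
 [ 0.388  0.084  0.357]
 [ 0.641  0.115  0.046]]
[[ 0.08423473 -0.77921986  0.62106435]
 [-0.9931446  -0.0149593   0.11593111]
 [-0.08104513 -0.62657213 -0.77513809]]
[[0.    0.    0.3  ]
 [0.07  0.121 0.76 ]
 [0.379 0.199 0.354]
 [0.623 0.218 0.034]]
[[ 0.07596923 -0.78684059  0.61246271]
 [-0.99603498 -0.03136732  0.08324904]
 [-0.04629241 -0.61635865 -0.7861037 ]]
```

```bash
python3 - <<'E'
s=open('fk.py').read()
s=s.replace("X=X+T.apply([o1,0,L1])","X=X+T.apply([o1,p[7],L1])").replace("[p[5],0,L2]","[p[5],p[8],L2]").replace("[p[6],0,L3]","[p[6],p[9],L3]").replace("[.34,.42,.4,.3,0,0,0]","[.34,.42,.4,.3,0,0,0,0,0,0]")
open('fk.py','w').write(s)
E
python3 fk.py
cat > ik.py <<'E'
from fk import *
np.set_printoptions(precision=3,suppress=True)
b=fit();P=b[1];s=b[2]
lo=np.array([-2.6,-.5,-1.47,.16,-1.27,.06,-2.6]);hi=np.array([2.6,2.12,1.34,2.42,4.41,2.06,2.6])
def target(lean,yaw=4.4):
    Rm=Ro.from_euler('z',yaw,degrees=True)*Ro.from_euler('y',-lean,degrees=True)
    return Rm*Ro.from_matrix(np.array([[-1,0,0],[0,1,0],[0,0,-1.]]))
for lean in (38,35,30,25):
  R=target(lean)
  for G in ((.616,.217,.057),(.62,.076,.057),(.615,-.06,.057),(.6137,-.2007,.057)):
    x=np.array(G)+.019*R.apply([0,0,1])
    sols=[]
    rng=np.random.default_rng(0)
    for k in range(25):
        q0=rng.uniform(lo,hi)
        def f(q):
            X,T,_=fk(q,P,s)
            # tool yaw offset: model T about z vs reported
            return np.r_[X-x,.3*((T*OFF)*R.inv()).as_rotvec()]
        OFF=Ro.from_euler('z',90,degrees=True)
        o=least_squares(f,q0,bounds=(lo,hi),max_nfev=150)
        if o.cost<1e-7: sols.append(o.x)
    print(lean,G,len(sols)); 
    for q in sols[:3]: print("   ",q)
E
python3 ik.py
```

```text
(np.float64(1.089023078969467e-06), array([ 2.58271023e-01,  4.48501091e-01,  4.90525140e-01,  3.43066389e-01,
       -2.41090095e-04,  1.79616550e-04,  3.39350459e-04, -2.16813399e-02,
       -2.32711422e-02, -8.58482210e-04]), -1, np.float64(0.0005760732937052093))
[[ 0.     0.     0.258]
 [ 0.114 -0.029  0.692]
 [ 0.415  0.036  0.309]
 [ 0.629  0.076  0.044]]
[[ 0.08423473 -0.77921986  0.62106435]
 [-0.9931446  -0.0149593   0.11593111]
 [-0.08104513 -0.62657213 -0.77513809]]
[[0.    0.    0.258]
 [0.098 0.125 0.678]
 [0.416 0.19  0.31 ]
 [0.627 0.218 0.04 ]]
[[ 0.07596923 -0.78684059  0.61246271]
 [-0.99603498 -0.03136732  0.08324904]
 [-0.04629241 -0.61635865 -0.7861037 ]]
38 (0.616, 0.217, 0.057) 12
    [ 0.322  0.53  -0.981  2.07   1.548  0.65  -0.087]
    [-0.661  0.321  0.124  2.117  1.187  0.269 -0.004]
    [ 0.522  0.749 -1.259  2.063  1.681  0.869 -0.045]
38 (0.62, 0.076, 0.057) 9
    [-0.292  0.254  0.044  2.205  1.301  0.101  0.129]
    [-0.467  0.256  0.232  2.214  1.164  0.06   0.241]
    [ 0.452  0.354 -0.754  2.169  1.498  0.307  0.075]
38 (0.615, -0.06, 0.057) 7
   
[... 1978 characters left out ...]
05  0.524]
    [-0.399  0.359 -0.109  1.944  0.467  0.481  0.777]
    [ 0.418  0.65  -1.112  1.905  1.165  0.815  0.357]
25 (0.62, 0.076, 0.057) 11
    [ 0.033  0.311 -0.29   2.021  0.38   0.414  1.105]
    [-0.312  0.292  0.093  2.039  0.101  0.382  1.333]
    [-0.158  0.296 -0.079  2.031  0.228  0.393  1.227]
25 (0.615, -0.06, 0.057) 10
    [ 0.524  0.335 -0.524  2.02   0.275  0.405  1.479]
    [ 1.2    0.927 -1.467  1.996  1.303  0.895  0.834]
    [ 1.198  0.92  -1.462  1.996  1.297  0.888  0.835]
25 (0.6137, -0.2007, 0.057) 8
    [ 1.05   0.505 -0.848  1.912  0.421  0.499  1.661]
    [-0.07   0.382  0.461  1.969 -0.714  0.523  2.549]
    [ 1.362  0.844 -1.329  1.901  1.047  0.755  1.256]
```

```bash
cat > lid.py <<'E'
from h import *
np.set_printoptions(precision=4,suppress=True)
from scipy.spatial.transform import Rotation as Ro
def lid(n="top",yc=None):
    im,D=camera(n); v,u=np.mgrid[0:400,0:640]; K,t,R=info(n)
    P=(np.stack([(u-K[0,2])/K[0,0],(v-K[1,2])/K[1,1],np.ones_like(u)],-1)*D[...,None])@R.T+t
    o=manip.get_obs(); p=np.array(o["position"])
    c=im.astype(int); white=(c.min(2)>110)&(c.max(2)-c.min(2)<28)
    m=white&(np.abs(P[...,0]-p[0]-.02)<.12)&(np.abs(P[...,1]-p[1])<.09)&(P[...,2]>.02)&(P[...,2]<.045)
    q=P[m]; A=np.c_[q[:,:2]-q[:,:2].mean(0),np.ones(len(q))]
    s=np.linalg.lstsq(A,q[:,2],rcond=None)[0]
    r=cv2.minAreaRect((q[:,:2]*1000).astype(np.float32))
    print(n,len(q),"slope deg",np.degrees(s[:2]),"z",s[2],"rect",r)
    return im
if __name__=="__main__":
    for n in("top","side"):
        im=lid(n); cv2.imwrite(f"pics/{n}_lid.png",im[:,:,::-1])
        print([(np.round(r["xy"],1).tolist(),round(r["conf"],2)) for r in nets.place_of(n,"mark")][:4])
E
python3 lid.py
```

```text
top 1103 slope deg [0.0876 4.1704] z 0.034862786243341826 rect ((648.25244140625, 78.33964538574219), (152.66075134277344, 93.58340454101562), 5.6996684074401855)
[([310.8, 222.3], 0.87), ([216.5, 268.7], 0.7), ([346.0, 114.6], 0.6)]
side 486 slope deg [-0.2514  3.8988] z 0.03185122365991152 rect ((646.3628540039062, 73.62411499023438), (151.57810974121094, 96.41077423095703), 5.367850303649902)
[([300.5, 236.1], 0.83), ([242.7, 194.2], 0.77), ([395.2, 237.2], 0.71)]
```

The tin is flat in x but tilted about 4° by gripper roll drift. I'll loosen the jaws to a loose cage round the fin, so the tin lies flat while I slide it.

Call:
apply_moves:
  commands:
    - [0,0,0,0,0.62]
    - [0,0,0,0,0.62]

```text
clock: 9.65
position: [0.6282, 0.0755, 0.0425]
ee_rot: [-0.025, 0.942, 0.051, 0.33]
ft_force: [0.5, -4.8, 1.9]
grip_width: 0.195
```

```bash
python3 st.py; python3 lid.py
```

```text
t 9.65 p [0.628 0.075 0.043] q [ 0.049  0.262 -0.261  2.211  1.654  0.067 -0.185] F [ 0.506 -4.835  1.926] w 0.195
tx [-0.781 -0.014 -0.625] ty [-0.081  0.994  0.079] tz [ 0.62   0.113 -0.777] lean 38.5740253915444
top 1090 slope deg [-0.3201 -0.3515] z 0.03080297843278262 rect ((648.0166015625, 75.61058044433594), (154.98155212402344, 93.34417724609375), 5.7069478034973145)
[([214.8, 270.4], 0.91), ([313.9, 226.2], 0.72), ([344.6, 118.1], 0.58)]
side 482 slope deg [-0.0833  0.5797] z 0.02992115306582436 rect ((645.303955078125, 76.15055084228516), (152.84197998046875, 93.55860137939453), 5.48924446105957)
[([393.4, 239.4], 0.78), ([384.1, 244.6], 0.71), ([244.2, 196.4], 0.63), ([302.2, 238.6], 0.61)]
```

Call:
apply_moves:
  commands:
    - [0.0008,-0.018,-0.0018,0,0.62]
    - [0.0008,-0.018,-0.0018,0,0.62]
    - [0.0008,-0.018,-0.0018,0,0.62]
    - [0.0008,-0.018,-0.0018,0,0.62]

```text
clock: 10.18
position: [0.6279, 0.0305, 0.0429]
ee_rot: [-0.043, 0.941, 0.061, 0.331]
ft_force: [0.3, 3.1, -1.3]
grip_width: 0.193
```

```bash
python3 st.py
```

```text
t 10.18 p [0.628 0.03  0.043] q [ 0.573  0.327 -0.68   2.194  1.417  0.066  0.26 ] F [ 0.32   3.066 -1.303] w 0.193
tx [-0.777 -0.041 -0.628] ty [-0.121  0.989  0.086] tz [ 0.618  0.143 -0.773] lean 38.616484689740936
```

Call:
apply_moves:
  commands:
    - [0.0008,-0.015,-0.002,1,0.62]
    - [0.0008,-0.015,-0.002,1,0.62]
    - [0.0008,-0.015,-0.002,1,0.62]

```text
clock: 10.43
position: [0.6286, -0.0064, 0.0446]
ee_rot: [-0.025, 0.94, 0.076, 0.332]
ft_force: [0.6, 2.9, 0.2]
grip_width: 0.188
```

```bash
python3 st.py
```

```text
t 10.43 p [ 0.629 -0.006  0.045] q [ 0.888  0.413 -0.919  2.176  1.182  0.095  0.599] F [0.589 2.879 0.159] w 0.188
tx [-0.778  0.003 -0.628] ty [-0.097  0.987  0.126] tz [ 0.62   0.159 -0.768] lean 38.914739048346455
```

Call:
apply_moves:
  commands:
    - [0.0003,-0.015,-0.002,0,0.58]
    - [0.0003,-0.015,-0.002,0,0.58]
    - [0.0003,-0.015,-0.002,0,0.58]
    - [0.0003,-0.015,-0.002,0,0.58]

```text
clock: 10.77
position: [0.6291, -0.0595, 0.0442]
ee_rot: [-0.031, 0.939, 0.081, 0.334]
ft_force: [0.6, 3.5, 0.1]
grip_width: 0.209
```

```bash
python3 st.py; python3 lid.py
```

```text
t 10.77 p [ 0.629 -0.059  0.044] q [ 1.197  0.581 -1.142  2.141  1.091  0.187  0.907] F [0.606 3.507 0.107] w 0.209
tx [-0.775 -0.003 -0.631] ty [-0.112  0.985  0.132] tz [ 0.621  0.173 -0.764] lean 39.12196075040457
top 1140 slope deg [-0.0978  0.7651] z 0.031173150580075693 rect ((648.86083984375, -55.111183166503906), (153.74070739746094, 94.43106079101562), 14.94845962524414)
[([389.5, 119.0], 0.95), ([214.4, 273.3], 0.87), ([312.3, 222.4], 0.59)]
side 497 slope deg [0.0402 0.0262] z 0.029807511954547894 rect ((632.0346069335938, -61.18364715576172), (123.37039947509766, 95.3935775756836), 14.576316833496094)
[([241.9, 194.2], 0.82), ([409.6, 267.0], 0.76)]
```

The tin is flat but has yawed to about 15° in the cage. The tool's lean azimuth is also about 15°, so a turn of −11° about tool z makes the jaws level and aligned with the fin. Yaw is free in this task, so I only need to check that the goal pose is feasible at that yaw.

```bash
sed -i 's/^for lean in/if __name__=="__main__":\n for lean in/; ' ik.py; python3 - <<'E'
src=open('ik.py').read().split('if __name__')[0]; exec(src)
OFF=Ro.from_euler('z',90,degrees=True)
q=np.array([1.197,.581,-1.142,2.141,1.091,.187,.907])
def solve(q,x,R):
    f=lambda v: np.r_[fk(v,P,s)[0]-x,.3*((fk(v,P,s)[1]*OFF)*R.inv()).as_rotvec(),.003*(v-q)]
    o=least_squares(f,np.clip(q,lo+1e-6,hi-1e-6),bounds=(lo,hi)); return o.x,np.linalg.norm(f(o.x)[:6])
R=target(39.5,15.6)
for k,a in enumerate(np.linspace(0,1,8)):
    G=(1-a)*np.array([.619,-.062,.058])+a*np.array([.6163,-.2155,.058])
    q,e=solve(q,G+.019*R.apply([0,0,1]),R); print(G,q,round(e,4))
E
```

```text
[ 0.619 -0.062  0.058] [ 1.22   0.619 -1.184  2.131  1.14   0.237  1.085] 0.0
[ 0.619 -0.084  0.058] [ 1.29   0.673 -1.225  2.115  1.114  0.271  1.178] 0.0
[ 0.618 -0.106  0.058] [ 1.351  0.725 -1.258  2.098  1.091  0.306  1.265] 0.0
[ 0.618 -0.128  0.058] [ 1.404  0.776 -1.285  2.078  1.071  0.341  1.346] 0.0
[ 0.617 -0.15   0.058] [ 1.45   0.824 -1.307  2.056  1.052  0.377  1.423] 0.0
[ 0.617 -0.172  0.058] [ 1.49   0.869 -1.325  2.031  1.035  0.411  1.496] 0.0
[ 0.617 -0.194  0.058] [ 1.524  0.912 -1.34   2.005  1.018  0.446  1.564] 0.0
[ 0.616 -0.215  0.058] [ 1.554  0.952 -1.353  1.977  1.002  0.48   1.63 ] 0.0
```

Call:
apply_moves:
  commands:
    - [0,0,0,-4,0.3]
    - [0,0,0,-4,0.3]
    - [0,0,0,-3,0.3]

```text
clock: 11.22
position: [0.6286, -0.0566, 0.0432]
ee_rot: [-0.123, 0.932, 0.047, 0.339]
ft_force: [-0.2, -0.4, 0.2]
grip_width: 0.347
```

```bash
python3 st.py; python3 lid.py
```

```text
t 11.22 p [ 0.629 -0.057  0.043] q [ 1.206  0.599 -1.165  2.142  1.16   0.209  1.043] F [-0.161 -0.422  0.214] w 0.347
tx [-0.74  -0.198 -0.643] ty [-0.261  0.965  0.004] tz [ 0.619  0.171 -0.766] lean 38.946229677086144
top 1086 slope deg [ 0.1524 -0.2417] z 0.030837695462448203 rect ((655.05517578125, -56.88015365600586), (142.35098266601562, 94.46185302734375), 14.032809257507324)
[([218.8, 269.7], 0.88), ([394.5, 119.0], 0.66), ([311.8, 225.2], 0.6)]
side 505 slope deg [0.0425 0.3485] z 0.029953830299413606 rect ((630.2365112304688, -60.52070999145508), (119.04081726074219, 93.90907287597656), 13.572450637817383)
[([410.7, 269.3], 0.86), ([400.6, 279.3], 0.75), ([244.9, 195.7], 0.74)]
```

Call:
apply_moves:
  commands:
    - [0,0,0,0,0.7]
    - [0,0,0,0,1]
    - [0,0,0,0,1]
  squeeze: 25

```text
clock: 11.67
position: [0.6291, -0.0572, 0.0436]
ee_rot: [-0.119, 0.932, 0.048, 0.338]
ft_force: [0.8, -0.3, -1.4]
grip_width: 0.162
```

Call:
apply_moves:
  commands:
    - [0.003,-0.014,-0.0024,0,1]
    - [0.003,-0.014,-0.0024,0,1]
    - [0.003,-0.014,-0.0024,0,1]

```text
clock: 11.92
position: [0.6282, -0.094, 0.0438]
ee_rot: [-0.124, 0.931, 0.05, 0.339]
ft_force: [-0.0, 1.2, -1.8]
grip_width: 0.161
```

```bash
python3 st.py; python3 lid.py
```

```text
t 11.92 p [ 0.628 -0.094  0.044] q [ 1.339  0.708 -1.249  2.111  1.106  0.28   1.224] F [-0.008  1.153 -1.785] w 0.161
tx [-0.74  -0.197 -0.643] ty [-0.265  0.964  0.009] tz [ 0.619  0.177 -0.766] lean 38.94454000485702
top 997 slope deg [-0.0019 -0.2982] z 0.030807421874605462 rect ((651.9627075195312, -84.79664611816406), (141.90509033203125, 89.54194641113281), 14.233099937438965)
[([311.3, 222.8], 0.89)]
side 556 slope deg [-0.0811  0.3289] z 0.0300150317526801 rect ((633.2736206054688, -95.71855163574219), (126.3441162109375, 93.0986557006836), 15.003381729125977)
[([412.3, 276.4], 0.6), ([297.7, 237.0], 0.48)]
```

Call:
apply_moves:
  commands:
    - [0.0035,-0.016,-0.0027,0,1]
    - [0.0035,-0.016,-0.0027,0,1]
    - [0.0035,-0.016,-0.0027,0,1]
    - [0.0035,-0.016,-0.0027,0,1]

```text
clock: 12.45
position: [0.6284, -0.1519, 0.0439]
ee_rot: [-0.129, 0.93, 0.052, 0.339]
ft_force: [0.8, 3.6, 1.1]
grip_width: 0.161
```

```bash
python3 st.py; python3 lid.py
```

```text
t 12.45 p [ 0.628 -0.152  0.044] q [ 1.476  0.859 -1.324  2.05   1.05   0.388  1.459] F [0.812 3.632 1.087] w 0.161
tx [-0.736 -0.205 -0.645] ty [-0.275  0.961  0.008] tz [ 0.618  0.184 -0.765] lean 38.94707286373062
top 716 slope deg [0.0293 0.1326] z 0.030959762231857358 rect ((648.371337890625, -146.33078002929688), (150.66400146484375, 93.70267486572266), 15.124547004699707)
[([214.2, 270.7], 0.84), ([313.3, 219.9], 0.56)]
side 551 slope deg [-0.0649  0.2364] z 0.029988494362229848 rect ((635.48681640625, -151.69517517089844), (132.3863525390625, 93.00717163085938), 13.84439754486084)
[([303.7, 236.3], 0.89), ([425.1, 295.0], 0.88), ([243.3, 198.8], 0.74)]
```

Call:
apply_moves:
  commands:
    - [0.0045,-0.016,-0.0035,0,1]
    - [0.0045,-0.016,-0.0035,0,1]
    - [0.004,-0.014,-0.003,0,1]
    - [0,0,0,0,1]

```text
clock: 12.98
position: [0.6259, -0.1939, 0.0437]
ee_rot: [-0.133, 0.93, 0.052, 0.339]
ft_force: [-0.3, -2.6, -0.7]
grip_width: 0.156
```

```bash
python3 st.py; python3 lid.py; python3 - <<'E'
from h import *
im=cv2.imread("pics/side_lid.png"); cv2.imwrite("pics/c2.png",cv2.resize(im[200:340,360:540],None,fx=4,fy=4,interpolation=2))
for p in ((425.1,295),): print(atz("side",p,.03))
for k in nets.place_of("side","mark")[:4]: print(k["xy"],k["conf"],atz("side",k["xy"],.03))
print("tip goal px lid",proj("side",[.6885,-.195,.03]),"tip px",proj("side",[.6885,-.195,.042]))
E
```

```text
t 12.98 p [ 0.626 -0.194  0.044] q [ 1.55   0.949 -1.36   2.001  1.013  0.462  1.609] F [-0.273 -2.574 -0.697] w 0.156
tx [-0.735 -0.212 -0.644] ty [-0.283  0.959  0.007] tz [ 0.617  0.187 -0.765] lean 38.87614479674385
top 704 slope deg [0.3307 0.6913] z 0.030745067649016394 rect ((644.6126098632812, -192.93435668945312), (164.01455688476562, 85.95225524902344), 5.900566577911377)
[([313.6, 225.4], 0.92), ([440.4, 122.1], 0.88), ([217.7, 268.7], 0.71)]
side 440 slope deg [0.1354 0.2843] z 0.03006105801074308 rect ((650.642822265625, -191.4313201904297), (149.9345703125, 80.55462646484375), 57.15693664550781)
[([300.8, 237.2], 0.96), ([432.3, 305.2], 0.71), ([242.0, 195.7], 0.64)]
[ 0.67629967 -0.14369274  0.03      ]
[300.8, 237.2] 0.96 [0.39789858 0.16168637 0.03      ]
[432.3, 305.2] 0.71 [ 0.6797499  -0.17829738  0.03      ]
[242.0, 195.7] 0.64 [0.24269721 0.41688429 0.03      ]
tip goal px lid [438.30114243 309.65510894] tip px [439.20188386 307.16029865]
```

View pics/c2.png

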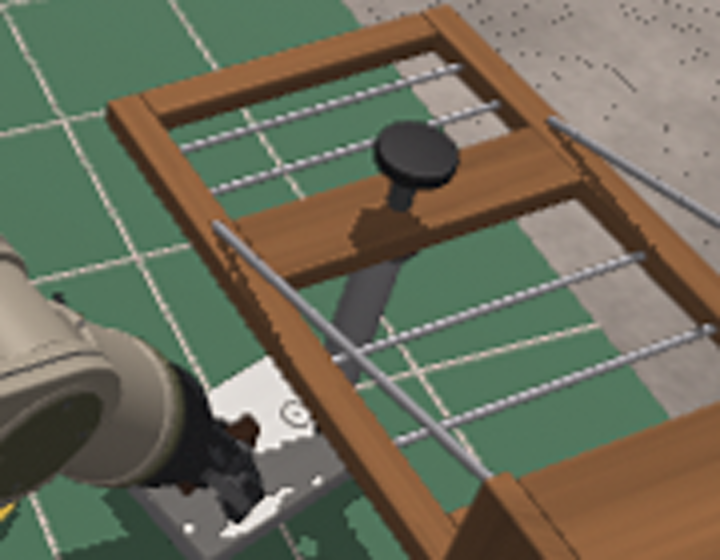

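The crop shows the ring at crop (296,412), full px (434,303). The piercer tube comes down behind the flap's edge, toward projected tip px (439,307). About 2 cm remains, so I'll measure the ring and the knob axis in the same camera.

```bash
python3 - <<'E'
from h import *
np.set_printoptions(precision=4,suppress=True)
for n,box in (("side",(445,225,485,250)),("top",(455,75,500,110))):
    D=np.load(n+"0.npy"); v,u=np.mgrid[0:400,0:640]; K,t,R=info(n)
    P=(np.stack([(u-K[0,2])/K[0,0],(v-K[1,2])/K[1,1],np.ones_like(u)],-1)*D[...,None])@R.T+t
    l,tp,r,b=box; q=P[tp:b,l:r].reshape(-1,3); q=q[(q[:,2]>.312)&(q[:,2]<.325)]
    c,rad=cv2.minEnclosingCircle((q[:,:2]*1000).astype(np.float32)); print(n,"knob",c,rad,len(q),np.median(q[:,2]),q.mean(0))
g=cv2.cvtColor(cv2.imread("pics/side_lid.png"),cv2.COLOR_BGR2GRAY)
w=255-g[293:313,424:444].astype(float)
for p in ((434,303),(433.5,302.5),(434.5,303.5)): print(p,atz("side",p,.03))
cv2.imwrite("pics/c3.png",cv2.resize(np.hstack([g[285:320,415:455],cv2.imread("pics/top_lid.png",0)[100:135,420:460]]),None,fx=9,fy=9,interpolation=2))
for k in nets.place_of("top","mark")[:4]: print(k["xy"],k["conf"])
print("ring est",proj("top",[.688,-.1758,.03]),atz("top",(440.4,122.1),.03))
E
```

```text
side knob (687.0479736328125, -195.38272094726562) 22.7855167388916 270 0.31761642579365773 [ 0.6844 -0.1967  0.3174]
top knob (688.4409790039062, -194.83999633789062) 22.322444915771484 303 0.3187327260806472 [ 0.6881 -0.1946  0.3187]
(434, 303) [ 0.6874 -0.1734  0.03  ]
(433.5, 302.5) [ 0.6869 -0.1716  0.03  ]
(434.5, 303.5) [ 0.688  -0.1751  0.03  ]
[313.6, 225.4] 0.92
[440.4, 122.1] 0.88
[217.7, 268.7] 0.71
ring est [434.8531 120.7594] [ 0.6846 -0.1915  0.03  ]
```

View pics/c3.png

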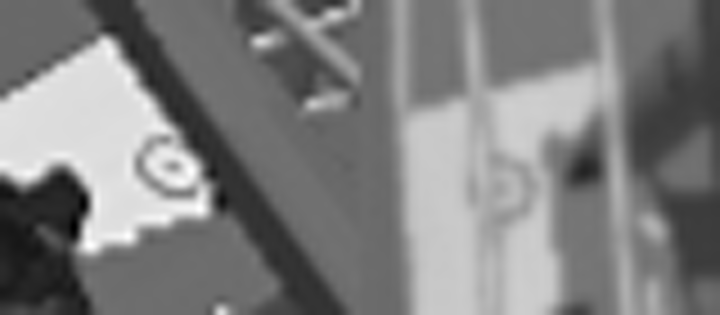

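Ring at side px (434,303) and top px (435.4,120.3), both showing about 20 mm left along −y.

Call:
apply_moves:
  commands:
    - [0.0024,-0.01,-0.0021,0,1]
    - [0.0024,-0.01,-0.0021,0,1]
    - [0,0,0,0,1]
    - [0,0,0,0,1]

```text
clock: 13.62
position: [0.6248, -0.2067, 0.0437]
ee_rot: [-0.138, 0.929, 0.054, 0.338]
ft_force: [-2.0, -0.0, 2.4]
grip_width: 0.158
```

```bash
python3 st.py; python3 lid.py; python3 - <<'E'
from h import *
a=cv2.imread("pics/side_lid.png",0);b=cv2.imread("pics/top_lid.png",0)
cv2.imwrite("pics/c4.png",cv2.resize(np.hstack([a[285:325,415:455],b[100:140,425:465]]),None,fx=9,fy=9,interpolation=2))
print("goal px",proj("side",[.687,-.1954,.03]),proj("top",[.6885,-.195,.03]))
E
```

```text
t 13.62 p [ 0.625 -0.207  0.044] q [ 1.571  0.981 -1.372  1.98   0.996  0.493  1.668] F [-2.041 -0.048  2.414] w 0.158
tx [-0.733 -0.22  -0.643] ty [-0.293  0.956  0.007] tz [ 0.613  0.193 -0.766] lean 38.69584264483922
top 737 slope deg [0.0389 0.0098] z 0.03091777721394452 rect ((644.516357421875, -201.6665496826172), (152.635009765625, 92.7860336303711), 15.957701683044434)
[([217.6, 268.8], 0.8), ([443.8, 124.0], 0.73), ([310.4, 221.6], 0.56)]
side 396 slope deg [0.3681 0.0372] z 0.030026265082209548 rect ((650.6414184570312, -206.96585083007812), (156.92970275878906, 80.49676513671875), 55.39177703857422)
[([245.0, 196.8], 0.89), ([433.7, 308.9], 0.76), ([303.2, 237.3], 0.6)]
goal px [437.86651028 309.91717742] [441.63643374 120.74805339]
```

View pics/c4.png

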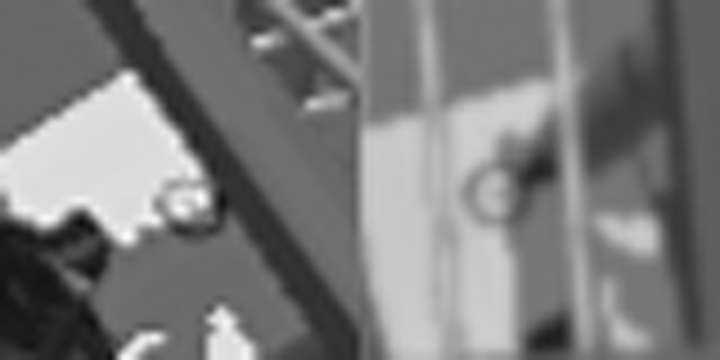

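Ring now at top px (439.5,121.2) against goal (441.6,120.7), and side px (435.4,307.1) against goal (437.9,309.9). About 7 mm is still left along −y, and 1.5 mm along +x.

Call:
apply_moves:
  commands:
    - [0.0006,-0.0115,-0.0006,0,1]
    - [0,0,0,0,1]

```text
clock: 13.98
position: [0.6272, -0.2154, 0.0438]
ee_rot: [-0.14, 0.929, 0.055, 0.338]
ft_force: [0.8, -2.5, -0.0]
grip_width: 0.158
```

```bash
cat > ringest.py <<'E'
import st
from h import *
R=st.R; p=np.array(st.o["position"]); f=-R[:,0].copy(); f[2]=0; f=np.array([R[1,1],-R[0,1],0]); f/=np.linalg.norm(f)
print("ring by TCP",p-.019*R[:,2]+.077*f)
E
python3 ringest.py
```

```text
t 13.98 p [ 0.627 -0.215  0.044] q [ 1.575  1.    -1.376  1.961  0.988  0.511  1.698] F [ 0.803 -2.52  -0.024] w 0.158
tx [-0.733 -0.223 -0.643] ty [-0.296  0.955  0.007] tz [ 0.612  0.196 -0.766] lean 38.634203242218796
ring by TCP [ 0.689 -0.196  0.058]
```

Call:
apply_moves:
  commands:
    - [0,0,0,0,0.6]
    - [0,0,0,0,0.2]
    - [0,0,0,0,-0.2]
    - [0,0,0,0,-0.2]

```text
clock: 14.32
position: [0.6267, -0.2127, 0.0435]
ee_rot: [-0.14, 0.929, 0.056, 0.337]
ft_force: [-0.8, 0.2, 0.7]
grip_width: 0.593
```

```bash
python3 ringest.py; python3 lid.py; python3 - <<'E'
from h import *
a=cv2.imread("pics/side_lid.png",0);b=cv2.imread("pics/top_lid.png",0)
cv2.imwrite("pics/c5.png",cv2.resize(np.hstack([a[285:325,415:455],b[100:140,425:465]]),None,fx=9,fy=9,interpolation=2))
E
```

```text
t 14.32 p [ 0.627 -0.213  0.043] q [ 1.573  0.998 -1.376  1.964  0.988  0.51   1.695] F [-0.751  0.234  0.664] w 0.593
tx [-0.733 -0.223 -0.643] ty [-0.298  0.955  0.009] tz [ 0.611  0.198 -0.766] lean 38.587542128951455
ring by TCP [ 0.689 -0.193  0.058]
top 636 slope deg [0.2654 0.374 ] z 0.030723803277472275 rect ((655.8862915039062, -204.48886108398438), (131.57418823242188, 90.3874740600586), 17.471885681152344)
[([214.9, 266.6], 0.92), ([310.5, 223.9], 0.77), ([445.3, 120.3], 0.56), ([227.6, 123.9], 0.43)]
side 389 slope deg [-0.2012  0.2919] z 0.029969781792816747 rect ((636.8858032226562, -211.51828002929688), (139.94351196289062, 91.87726593017578), 17.347978591918945)
[([300.9, 236.8], 0.83), ([245.0, 193.8], 0.83), ([434.7, 309.4], 0.56)]
```

View pics/c5.png

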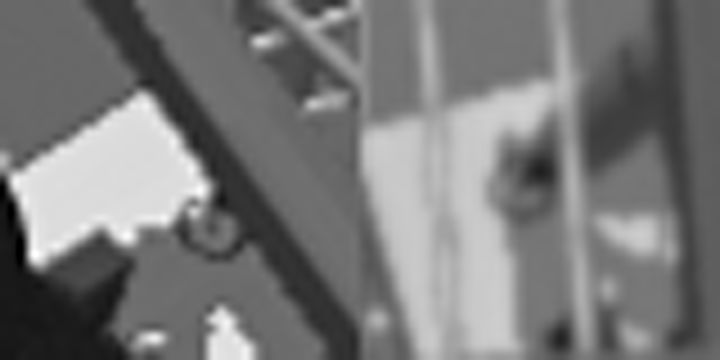

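The ring sits at side px (438.1,309.9) against goal (437.9,309.9), and at top px (442.0,120.1) against goal (441.6,120.7). Both are within about 2 mm, and the tin has been let go. Next I check the retreat path and the path over the knob.

```bash
python3 - <<'E'
src=open('ik.py').read().split('if __name__')[0]; exec(src)
from workcell import manip
OFF=Ro.from_euler('z',90,degrees=True); o=manip.get_obs(); q=np.array(o["joint_pos"]); R=Ro.from_quat(o["ee_rot"])
print(fk(q,P,s)[0]-o["position"],((fk(q,P,s)[1]*OFF)*R.inv()).magnitude())
def solve(q,x):
    f=lambda v: np.r_[fk(v,P,s)[0]-x,.3*((fk(v,P,s)[1]*OFF)*R.inv()).as_rotvec(),.003*(v-q)]
    r=least_squares(f,np.clip(q,lo+1e-6,hi-1e-6),bounds=(lo,hi)); return r.x,np.linalg.norm(f(r.x)[:6])
W=[o["position"],[.523,-.246,.174],[.523,-.246,.43],[.696,-.1925,.43],[.696,-.1925,.31]]
for a,b in zip(W[:-1],W[1:]):
    for t in (.5,1):
        x=np.array(a)*(1-t)+np.array(b)*t; q,e=solve(q,x); print(x,q,round(e,4),"elbow",fk(q,P,s)[2][1],"wrist",fk(q,P,s)[2][2])
M=R.as_matrix()
for a,b in zip(W[:-1],W[1:]): print("tool shift",M.T@(np.array(b)-np.array(a)))
E
```

```text
[ 0.  0. -0.] 3.2954724093014856e-16
[ 0.575 -0.23   0.109] [ 1.768  0.815 -1.47   2.015  0.589  0.537  2.001] 0.0001 elbow [-0.085 -0.316  0.566] wrist [ 0.365 -0.296  0.372]
[ 0.523 -0.246  0.174] [ 1.979  0.457 -1.47   2.026 -0.154  0.626  2.6  ] 0.0015 elbow [-0.098 -0.173  0.661] wrist [ 0.315 -0.314  0.437]
[ 0.523 -0.246  0.302] [ 2.013  0.239 -1.47   1.79  -0.35   0.963  2.6  ] 0.0256 elbow [-0.065 -0.086  0.694] wrist [ 0.344 -0.329  0.573]
[ 0.523 -0.246  0.43 ] [ 2.108  0.084 -1.47   1.56  -0.498  1.247  2.6  ] 0.0245 elbow [-0.038 -0.021  0.705] wrist [ 0.342 -0.332  0.704]
[ 0.609 -0.219  0.43 ] [ 1.815  0.167 -1.399  1.549 -0.347  1.065  2.423] 0.0001 elbow [-0.039 -0.067  0.701] wrist [ 0.4   -0.286  0.693]
[ 0.696 -0.193  0.43 ] [ 1.366  0.332 -1.211  1.411 -0.061  1.005  2.158] 0.0001 elbow [ 0.009 -0.147  0.682] wrist [ 0.487 -0.26   0.693]
[ 0.696 -0.193  0.37 ] [ 1.379  0.356 -1.208  1.521 -0.057  0.892  2.188] 0.0 elbow [ 0.008 -0.157  0.679] wrist [ 0.487 -0.26   0.633]
[ 0.696 -0.193  0.31 ] [ 1.368  0.395 -1.189  1.616 -0.035  0.78   2.207] 0.0 elbow [ 0.013 -0.173  0.672] wrist [ 0.487 -0.26   0.573]
tool shift [-0.     0.001 -0.17 ]
tool shift [-0.165  0.002 -0.196]
tool shift [-0.139 -0.     0.116]
tool shift [ 0.077 -0.001  0.092]
```

Call:
apply_moves:
  commands:
    - [0,0,-0.015,0,-0.2]
    - [0,0,-0.03,0,-0.2]
    - [0,0,-0.035,0,-0.2]
    - [0,0,-0.035,0,-0.2]
    - [0,0,-0.035,0,-0.2]

```text
clock: 14.93
position: [0.5538, -0.2334, 0.13]
ee_rot: [-0.142, 0.93, 0.06, 0.334]
ft_force: [-0.7, 0.1, 0.2]
grip_width: 0.604
```

```bash
python3 st.py
```

```text
t 14.93 p [ 0.554 -0.233  0.13 ] q [ 1.835  0.692 -1.465  2.024  0.308  0.549  2.228] F [-0.738  0.092  0.191] w 0.604
tx [-0.736 -0.224 -0.639] ty [-0.304  0.952  0.017] tz [ 0.604  0.207 -0.769] lean 38.15945361923667
```

Call:
apply_moves:
  commands:
    - [0,0,-0.03,2,1]
    - [0,0,-0.03,5,1]
    - [0,0,-0.03,6,1]
    - [0,0,0,6,1]
    - [0,0,0,6,1]

```text
clock: 15.35
position: [0.511, -0.2507, 0.1821]
ee_rot: [0.038, 0.941, 0.119, 0.314]
ft_force: [-0.1, 0.2, 0.7]
grip_width: -0.0
```

```bash
python3 st.py
```

```text
t 15.35 p [ 0.511 -0.251  0.182] q [ 2.008  0.361 -1.436  2.024 -0.315  0.68   2.355] F [-0.131  0.161  0.748] w -0.0
tx [-0.8    0.146 -0.583] ty [-0.003  0.969  0.247] tz [ 0.601  0.2   -0.774] lean 37.798688309521495
```

Call:
apply_moves:
  commands:
    - [-0.02,0.013,-0.027,0,1]
    - [-0.02,0.013,-0.027,0,1]
    - [-0.02,0.013,-0.027,0,1]
    - [-0.02,0.013,-0.027,0,1]

```text
clock: 15.68
position: [0.5061, -0.2372, 0.3036]
ee_rot: [0.046, 0.941, 0.126, 0.312]
ft_force: [0.0, -2.5, -1.8]
grip_width: 0.0
```

```bash
python3 st.py
```

```text
t 15.68 p [ 0.506 -0.237  0.304] q [ 2.09  -0.137 -1.27   1.896 -0.851  1.118  2.601] F [ 0.007 -2.513 -1.836] w 0.0
tx [-0.802  0.166 -0.574] ty [0.008 0.964 0.267] tz [ 0.598  0.209 -0.774] lean 37.68398528401297
```

Call:
apply_moves:
  commands:
    - [0,0,0,7,1]
    - [0,0,0,7,1]
    - [-0.01,0.008,-0.015,7,1]
    - [-0.01,0.008,-0.015,7,1]

```text
clock: 16.02
position: [0.5094, -0.2366, 0.347]
ee_rot: [0.275, 0.902, 0.192, 0.27]
ft_force: [0.5, -0.7, 0.3]
grip_width: -0.002
```

```bash
python3 st.py; python3 -c "
from h import *; print(manip.get_obs()['joint_pos'])"
```

```text
t 16.02 p [ 0.509 -0.237  0.347] q [ 2.149 -0.234 -1.258  1.823 -0.907  1.242  2.093] F [ 0.523 -0.692  0.274] w -0.002
tx [-0.702  0.601 -0.382] ty [0.393 0.774 0.496] tz [ 0.594  0.198 -0.78 ] lean 37.27507336538225
[ 2.14863732 -0.23421596 -1.25826491  1.82263784 -0.90740689  1.2415375
  2.09345167]
```

Call:
apply_moves:
  commands:
    - [-0.018,0.02,0.009,0,1]
    - [-0.018,0.02,0.009,0,1]
    - [-0.018,0.02,0.009,0,1]

```text
clock: 16.27
position: [0.573, -0.2241, 0.3724]
ee_rot: [0.283, 0.903, 0.185, 0.267]
ft_force: [-2.3, -0.5, -0.1]
grip_width: 0.001
```

```bash
python3 st.py
```

```text
t 16.27 p [ 0.573 -0.224  0.372] q [ 2.02   0.055 -1.464  1.691 -0.507  1.046  1.699] F [-2.25  -0.509 -0.114] w 0.001
tx [-0.697  0.61  -0.377] ty [0.413 0.771 0.484] tz [ 0.586  0.182 -0.789] lean 36.598570840128424
```

Call:
apply_moves:
  commands:
    - [-0.018,0.022,0.013,0,1]
    - [-0.018,0.022,0.013,0,1]
    - [-0.018,0.022,0.013,0,1]
    - [-0.012,0.015,0.009,0,1]
    - [0,0,0,0,1]

```text
clock: 16.68
position: [0.6596, -0.1968, 0.3947]
ee_rot: [0.281, 0.903, 0.188, 0.267]
ft_force: [0.3, 0.4, 1.0]
grip_width: 0.001
```

```bash
python3 st.py; python3 - <<'E'
from h import *
for n in ("side","top"):
    im,d=camera(n); cv2.imwrite(f"pics/{n}6.png",im[:,:,::-1])
a=cv2.imread("pics/side6.png")[170:330,340:560]; cv2.imwrite("pics/c6.png",cv2.resize(a,None,fx=3.5,fy=3.5,interpolation=2))
E
```

```text
t 16.68 p [ 0.66  -0.197  0.395] q [ 1.502  0.285 -1.273  1.522 -0.12   0.981  1.324] F [0.334 0.384 1.012] w 0.001
tx [-0.699  0.608 -0.376] ty [0.408 0.771 0.489] tz [ 0.587  0.189 -0.787] lean 36.702988455817156
```

View pics/c6.png

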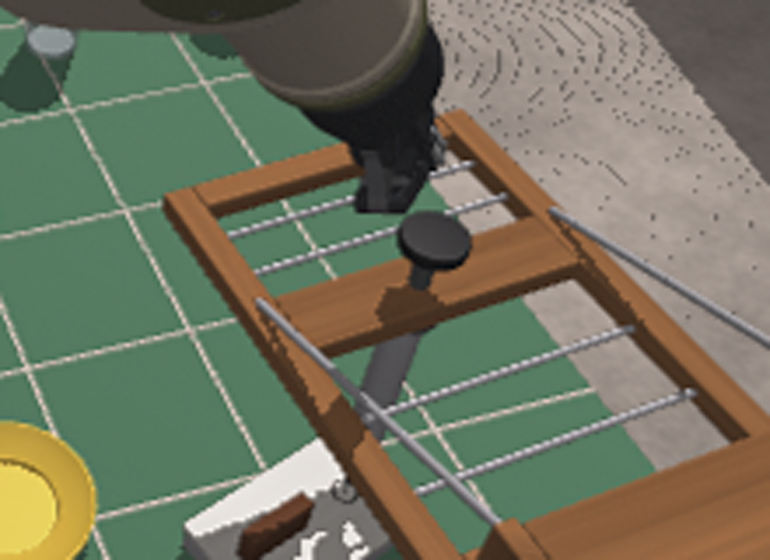

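Crop: the shut fingers hang just behind and above the knob (crop 400,200 against knob 434,240). The tin is in place, with its ring at crop (344,490). I'll move over the knob.

Call:
apply_moves:
  commands:
    - [-0.006,0.001,0.026,0,1]
    - [-0.006,0.001,0.026,0,1]
    - [0,0,0,0,1]

```text
clock: 17.03
position: [0.695, -0.202, 0.3572]
ee_rot: [0.286, 0.902, 0.184, 0.267]
ft_force: [-0.2, -0.3, -0.9]
grip_width: 0.004
```

```bash
python3 st.py
```

```text
t 17.03 p [ 0.695 -0.202  0.357] q [ 1.345  0.373 -1.183  1.51  -0.001  0.91   1.247] F [-0.197 -0.265 -0.933] w 0.004
tx [-0.693  0.614 -0.377] ty [0.418 0.769 0.484] tz [ 0.587  0.178 -0.79 ] lean 36.63799568639725
```

Call:
apply_moves:
  commands:
    - [0.007,0,0.01,0,1]
    - [0.007,0,0.01,0,1]
    - [0,0,0,0,1]

```text
clock: 17.28
position: [0.6945, -0.1931, 0.3349]
ee_rot: [0.288, 0.901, 0.183, 0.267]
ft_force: [-0.5, 0.1, -0.7]
grip_width: -0.002
```

```bash
python3 st.py
```

```text
t 17.28 p [ 0.695 -0.193  0.335] q [ 1.341  0.371 -1.181  1.559  0.002  0.86   1.238] F [-0.51   0.097 -0.688] w -0.002
tx [-0.691  0.617 -0.377] ty [0.422 0.767 0.483] tz [ 0.587  0.175 -0.79 ] lean 36.60527009986566
```

Call:
apply_moves:
  commands:
    - [0.0025,-0.003,0.005,0,1]
    - [0,0,0,0,1]

```text
clock: 17.45
position: [0.693, -0.195, 0.3286]
ee_rot: [0.289, 0.901, 0.181, 0.268]
ft_force: [0.4, 0.5, -0.1]
grip_width: -0.004
```

Call:
apply_moves:
  commands:
    - [0.0025,-0.003,0.005,0,1]
    - [0,0,0,0,1]

```text
clock: 17.62
position: [0.6927, -0.1964, 0.3231]
ee_rot: [0.29, 0.901, 0.181, 0.269]
ft_force: [-0.4, 0.7, 1.0]
grip_width: -0.0
```

Call:
apply_moves:
  commands:
    - [0.0025,-0.003,0.005,0,1]
    - [0,0,0,0,1]

```text
clock: 17.78
position: [0.6932, -0.1967, 0.3179]
ee_rot: [0.29, 0.9, 0.181, 0.27]
ft_force: [-2.4, -0.1, 4.2]
grip_width: -0.002
```

Call:
apply_moves:
  commands:
    - [0.002,-0.0025,0.004,0,1]
    - [0,0,0,0,1]

```text
clock: 17.95
position: [0.6937, -0.1967, 0.3139]
ee_rot: [0.29, 0.9, 0.181, 0.271]
ft_force: [-3.4, 1.1, 4.8]
grip_width: 0.0
```

Call:
apply_moves:
  commands:
    - [0.002,-0.0025,0.004,0,1]
    - [0,0,0,0,1]

```text
clock: 18.12
position: [0.6948, -0.197, 0.3116]
ee_rot: [0.29, 0.899, 0.181, 0.273]
ft_force: [-4.6, -0.2, 6.7]
grip_width: -0.0
```

Call:
apply_moves:
  commands:
    - [0.003,-0.003,0.004,0,1]
    - [0,0,0,0,1]

```text
clock: 18.28
position: [0.6964, -0.1977, 0.3117]
ee_rot: [0.289, 0.898, 0.181, 0.277]
ft_force: [-4.7, -0.2, 6.4]
grip_width: -0.002
```

Call:
apply_moves:
  commands:
    - [0.003,-0.003,0.004,0,1]
    - [0,0,0,0,1]

```text
clock: 18.45
position: [0.6981, -0.1984, 0.3119]
ee_rot: [0.289, 0.897, 0.181, 0.281]
ft_force: [-4.5, -0.1, 5.4]
grip_width: -0.002
```

```bash
cat > knob.py <<'E'
import st
from h import *
for n in ("side","top"):
    im,D=camera(n); cv2.imwrite(f"pics/{n}_k.png",im[:,:,::-1]); v,u=np.mgrid[0:400,0:640]; K,t,R=info(n)
    P=(np.stack([(u-K[0,2])/K[0,0],(v-K[1,2])/K[1,1],np.ones_like(u)],-1)*D[...,None])@R.T+t
    m=(np.hypot(P[...,0]-.688,P[...,1]+.195)<.021)&(P[...,2]>.29)&(P[...,2]<.335)&(im.max(2)<60)
    print(n,m.sum(),np.percentile(P[...,2][m],[10,25,50,75,90]) if m.sum() else None, np.histogram(P[...,2][m],np.arange(.29,.336,.004))[0])
E
python3 knob.py
```

```text
t 18.45 p [ 0.698 -0.198  0.312] q [ 1.348  0.384 -1.177  1.609  0.009  0.779  1.252] F [-4.465 -0.052  5.355] w -0.002
tx [-0.675  0.62  -0.4  ] ty [0.417 0.768 0.487] tz [ 0.609  0.162 -0.777] lean 38.09973433465737
side 37 [0.302 0.304 0.307 0.319 0.326] [ 0  0  4 11  9  0  2  3  4  3  1]
top 163 [0.304 0.306 0.307 0.309 0.311] [ 1  0  6 47 84 16  1  0  2  6  0]
```

The knob is about 11 mm down. Zero rows relax the push, so I'll press with bigger, continuous rows and bring x back.

Call:
apply_moves:
  commands:
    - [0.011,-0.006,0.003,0,1]
    - [0.007,-0.006,0.007,0,1]

```text
clock: 18.72
position: [0.6977, -0.1979, 0.3088]
ee_rot: [0.288, 0.892, 0.182, 0.297]
ft_force: [2.4, -4.3, 48.6]
grip_width: -0.001
```

```bash
python3 knob.py
```

```text
t 18.72 p [ 0.698 -0.198  0.309] q [ 1.383  0.372 -1.199  1.647 -0.011  0.724  1.274] F [ 2.376 -4.327 48.607] w -0.001
tx [-0.657  0.622 -0.425] ty [0.406 0.768 0.495] tz [ 0.635  0.153 -0.757] lean 39.96188311201904
side 42 [0.303 0.305 0.306 0.319 0.326] [ 0  0  3 18  4  2  3  4  3  3  1]
top 144 [0.302 0.304 0.306 0.307 0.309] [ 0  2  8 68 54  1  0  0  5  5  1]
```

The wrist force jumped from about 6 to 48 N with the knob 12 mm down, so the point is on the lid. Retracting now.

Call:
apply_moves:
  commands:
    - [-0.008,0.01,-0.015,0,1]
    - [-0.011,0.013,-0.02,0,1]
    - [-0.013,0.015,-0.024,0,1]
    - [-0.013,0.015,-0.024,0,1]

```text
clock: 19.15
position: [0.6967, -0.1991, 0.4204]
ee_rot: [0.289, 0.891, 0.182, 0.299]
ft_force: [0.1, -0.3, -0.4]
grip_width: 0.004
```

```bash
python3 knob.py; python3 - <<'E'
from h import *
a=cv2.imread("pics/side_k.png",0)[285:325,415:455];b=cv2.imread("pics/top_k.png",0)[100:140,425:465]
cv2.imwrite("pics/c7.png",cv2.resize(np.hstack([a,b]),None,fx=9,fy=9,interpolation=2))
E
```

```text
t 19.15 p [ 0.697 -0.199  0.42 ] q [ 1.406  0.307 -1.234  1.465 -0.052  0.931  1.246] F [ 0.067 -0.291 -0.406] w 0.004
tx [-0.655  0.623 -0.427] ty [0.406 0.767 0.497] tz [ 0.638  0.152 -0.755] lean 40.18156827023777
side 46 [0.292 0.313 0.317 0.318 0.319] [ 6  0  0  0  2  6 22 10  0  0  0]
top 265 [0.316 0.317 0.319 0.32  0.321] [  0   0   0   0   1   6  83 162  13   0   0]
```

View pics/c7.png

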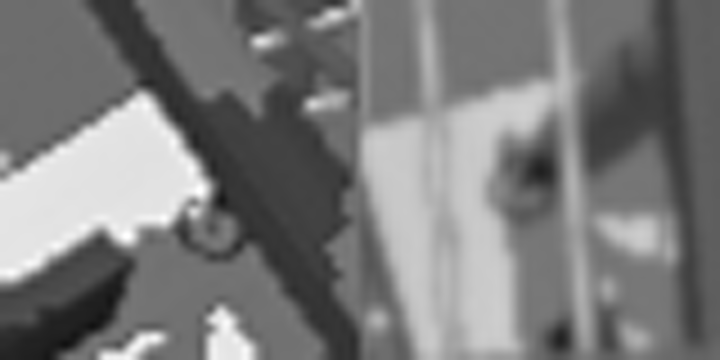

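Knob back at 0.318 m, and the ring is at the same pixels as before the press. I'll do a quick check of the bystanders and then hand in.

Call:
apply_moves:
  commands:
    - [0,0,0,0,1]
    - [0,0,0,0,1]

```text
clock: 19.42
position: [0.6985, -0.1995, 0.4257]
ee_rot: [0.288, 0.89, 0.181, 0.303]
ft_force: [0.3, -0.0, -0.2]
grip_width: 0.004
```

```bash
python3 - <<'E'
from h import *
a=cv2.imread("pics/top0.png",0).astype(int); im,_=camera("top"); b=cv2.cvtColor(im,cv2.COLOR_RGB2GRAY).astype(int)
for n,(l,t,r,bt) in dict(tumA=(205,100,245,138),tumB=(168,135,208,170),saucer=(388,182,444,236),pan=(135,176,266,242)).items():
    print(n,np.abs(a-b)[t:bt,l:r].mean().round(2), (np.abs(a-b)[t:bt,l:r]>25).mean().round(3))
o=manip.get_obs(); print(o["clock"],o["ft_force"],np.abs(o["joint_velocities"]).max()); print(workorder.hand_in())
E
```

```text
tumA 0.79 0.0
tumB 0.79 0.0
saucer 0.81 0.0
pan 0.78 0.0
19.4667 [ 0.56837732  0.47563002 -0.01745418] 0.013291616223994392
the job is handed in; nothing more can be done
None
```

The tin is under the piercer, the point has been pressed onto the lid inside the ring, and the job is handed in at 19.5 s. I leaned the gripper back, slid the white steel tin by its fin under the flap and let go. Then I pressed the knob with the shut fingers and backed off.

**Last checks**
- **Ring position:** the ring was within about 2 mm of the piercer axis in the top view and under 1 mm in the side view. It was at the same pixels before and after the press.
- **Press:** the knob went down about 12 mm. The wrist force then jumped from about 6 to 48 N, which I took as the point meeting the lid. That is well under 120 N and was carried by the fingertips.
- **Knob:** it sprang back to 0.318 m.
- **Bystanders:** the tumblers, saucer and pan look unchanged in the top view.
- **Robot at hand-in:** it was touching nothing.

**What did not go cleanly**
- **Tilted tin:** early in the slide the gripper rolled and tipped the tin about 4°, raising one edge by roughly 6 mm. I loosened the grip so it lay flat again. It then yawed, so it ends about 17° from the world x axis, about 13° off the cabinet's direction.
- **Joint 7:** it read 2.601 rad for a moment against its 2.6 limit. I turned it back at once.

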